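# Load a spray spindle and hold the mask over it

## Task

Load the spray spindle: slide the wide low spacer ring down the post until it sits fully home on the base plate and let it go, then slide the narrow tall bushing down on top of it, fully home too, and let it go. Then pick up the masking plate by its wooden handle, carry it over the splash board, and finish while still holding it still and level about 10 mm above the tip of the post, centred on the post, its long side in line with the long side of the base plate, and never touching the spindle or the rings with it. Do not bump the splash board, and leave the jars, the can, the tape roll, the brush and the filler knife where they are.

Things in the scene. Friction and masses are not known exactly. Their poses are not given: they have to be found in the camera images.
- jig: the spray spindle, fixed: dark steel base plate 110 (x) by 80 (y) by 12 mm thick, with an upright steel post of 12 mm diameter in its centre; post tip 72 mm above the table (60 above the plate), last 6 mm tapering to 6 mm diameter. Origin: centre of the underside, on the post axis, table height; z up. Left or right of the splash board, turned up to 0.4 rad
- spacer: the wide, low plain steel ring: outer diameter 56, bore 17, height 18 mm, about 150 g, lying flat on the table left or right of the splash board. Origin: centre of its underside, z up along the bore
- bushing: the narrow, taller plain steel ring: outer diameter 36, bore 17, height 28 mm, about 100 g, standing flat on the table on the other side of the splash board from the spacer. Origin: centre of its underside, z up along the bore
- mask: the masking plate: aluminium, 120 (x) by 80 (y) by 4 mm, with an upright wooden grip block on its middle, 60 long (x), 14 thick (y), 40 mm high (top 44 mm above the underside); about 180 g. Lies flat on the other side of the splash board from the spindle, turned up to 0.4 rad. Origin: centre of the underside, z up
- board: the splash board, fixed: an upright plywood board 340 long (its x, roughly away from the robot), 12 thick (its y) and 100 mm high on two 50 mm wide feet, parting the bench into left and right. Origin: on the table under its centre
- jar_left: bystander: a closed glass jar 50 mm in diameter, 85 mm high, standing close to the board's left side (62 mm from its middle plane). Origin: centre of its underside
- jar_right: bystander: the same kind of jar close to the board's right side. Origin: centre of its underside
- tape: bystander: a roll of masking tape lying flat, 100 mm in diameter, 25 mm high, hole 76 mm. Origin: centre of its underside
- can: bystander: a closed can 76 mm in diameter, 100 mm high. Origin: centre of its underside
- knife: bystander: a filler knife lying at the far side. Origin: within it, on the table
- brush: bystander: a paint brush lying at the far side. Origin: within it, on the table

How it is judged (in metres and radians):
On the way, in this order (a step that is already met when the one before it is completed fails the run):
1. the wide spacer is fully home on the base plate, round the post, and let go (horizontal distance between spacer and jig below 0.005 m and z of spacer in the frame of jig between 0.009 and 0.015 m and angle between spacer's own z axis and vertical below 0.08 rad and contact force between spacer and the fingers below 0.1 N), for 0.2 s.
2. the bushing is fully home on the spacer, round the post, and let go (all of step 1 and horizontal distance between bushing and jig below 0.005 m and z of bushing in the frame of jig between 0.027 and 0.033 m and angle between bushing's own z axis and vertical below 0.08 rad and contact force between bushing and the fingers below 0.1 N), for 0.2 s.
3. the masking plate passes above the splash board (height (world z) of mask above 0.1 m and y of mask in the frame of board between -0.06 and 0.06 m and x of mask in the frame of board between -0.21 and 0.21 m).
4. the masking plate hovers just above the post's tip, in line and not touching (z of mask in the frame of jig between 0.075 and 0.092 m and horizontal distance between mask and jig below 0.008 m and angle between the x axis of mask and the x axis of jig, either way round below 0.14 rad and angle between mask's own z axis and vertical below 0.1 rad and linear speed of mask below 0.02 m/s and contact force between mask and the fingers above 1 N), for 0.3 s.
At the end, for the whole second after the job is handed in: Plate held, under 20 mm/s, underside 3-20 mm above the post tip, centre within 8 mm of its axis, level within 0.1 rad, long side within 0.14 rad of the base plate's, touching neither spindle nor rings; spacer and bushing round the post, home within 3 mm, level, released (all of step 2 and all of step 4 and contact force between mask and jig below 0.1 N); the arm keeps its last pose, push and grip.
It fails at once if the masking plate touches the spindle or a ring (contact force between mask and jig above 0.5 N or contact force between mask and spacer above 0.5 N or contact force between mask and bushing above 0.5 N).
It fails at once if the splash board is bumped (contact force between board and anything else above 2 N).
It fails at once if a bystander is moved by more than 20 mm (distance of any of jar_left, jar_right, tape, can, knife, brush from where it was at the start of the episode above 0.02 m).
It also fails if it takes over 72 s, if anything falls off the work surface, if the arm or the gripper's body presses on something with over 40 N, if the wrist force passes 120 N, or if a joint passes its speed limit or range.

## Robot

A 6-joint arm with a two-finger parallel gripper is mounted at the origin on the work surface. World frame = base frame: x ahead of the robot, y to its left, z up, the work surface at z = 0. Lengths are in mm, angles in rad, forces in N, time in s.
With the tool pointing down it reaches from about 300 to 775 mm from the base axis. Payload 14.6 kg.
Tool frame: the origin (TCP) lies between the finger pads; the fingertips stand manip.tip_reach ahead of it and the grasp point (between the pads) lies 5 mm behind it (manip.tip_reach is the distance from the TCP to the fingertips, in mm); z points along the fingers, y is the line along which they close (so a half turn about z gives the same grasp; the last joint's range is limited). The gripper opens to 94 mm and grips with 3 to 60 N. Pads are 16 mm wide; open, the fingers measure 119 mm over their backs; the gripper's body (75 mm by 177 mm) begins 78 mm behind the grasp point.
Start: joints at [-1.298, 0.3, 1.521, -0, 1.321, -0.067], TCP at [183.307, -518.544, 219.446] pointing down, gripper open.
Joint ranges: [-3.03, 3.03], [-0.79, 2.21], [0.23, 2.52], [-1.04, 4.18], [0, 3.07], [-2.55, 2.55]. Speed limits (rad/s): [2.22, 2.22, 2.57, 3.14, 3.14, 3.14].

## Interface

Orientations are given as [roll, pitch, yaw] about the fixed x, y, z axes, in that order (R = Rz(yaw) Ry(pitch) Rx(roll)).
In Python, from cell import manip gives the robot as it stands. The module is installed in compiled form; this text tells all that it offers.
- The arm moves only by the shell command python3 -m creep 'ROWS' [FORCE]. ROWS is JSON, a list of rows, each a list of 3 entries, a list of its own where there are three numbers: the opening, from -1 (shut) to 1 (fully open), then the shift along the tool's x, y, z in cm, then the turn about the tool's z in units of 5 degrees (1.0 is 5 degrees). In form: [[grip, [tx, ty, tz], roll], ...]. A call has 1 to 12 rows; each row is the pose to reach, as a shift and turn from the pose commanded when the call began, along the tool's axes at that moment; what a row does not reach only later rows make up. A row lasts 1/10 s, in which the tool goes at most 50 mm and 8.59 degrees, less where a joint would pass 70% of its speed; a pose out of reach is approached as far as the arm can. A call with a gripper value outside its range is refused whole. The fingers move at their own pace and stop on an object; FORCE is the grip in N (left out, the last holds). Time passes only in rows, so rows that repeat a pose let the fingers close. It gives the time, the measured TCP pose, the force, the opening and the grip force at its end, in the units of the state.
- manip.read_state(): the state, without advancing time (a new reading comes with each control period).
- manip.camera(name): name is "scene" or "top" or "wrist"; returns the picture (420x560x3 uint8, red, green, blue); there is no depth.
- manip.camera_params(name): a dict with "fovy" (degrees; the focal length in pixels is half the picture's height over the tangent of half this angle, whatever the lens; pixels are square), "cx", "cy" (the principal point, pixels), "origin" and "attitude" of the camera in the world. Camera axes: x right, y down, z forward; pixel columns grow to the right and rows downward; lengths in mm; the calibration is good to about 2 mm. The wrist camera is an equidistant fisheye: a pixel r from the principal point sees the ray r / f radians off the axis. A picture is of the moment at which its call begins: read the wrist's pose just before it. camera_params takes no time and is no camera call; for the wrist camera it gives the pose at the moment of the call.
- manip.sign_off(): hands the job in; it is judged then, once.
The state is a dict: "clock": time; "joints": joint angles; "qd": joint speeds; "effort": joint torques, N m; "eef_pos": TCP position; "eef_rot": TCP orientation; "wrist_force": force on the tool from outside, world axes, zero at the start; "moment": the same for the moment, N m; "finger_gap": finger opening in mm; "finger_force": force on a finger pad.
Only numpy, scipy, OpenCV 4.12 (cv2) and the standard library are available. Lean on these libraries where they do the work, as an engineer would, in place of code of your own. Each camera call takes 0.05 s, during which the arm holds its last target. There are 200 camera calls.

## Working session

There is one attempt and no reset: what is moved stays moved. The work goes in short steps, Python scripts to look and compute and a shell command to move; the robot and the scene stay as the last step left them, time stands still between calls to the robot, and variables do not carry over. Pictures are saved under pics/ and viewed, at most 11 in all, crops included, and the job is handed in when it is done.

```bash
mkdir -p pics; python3 - <<'E'
from cell import manip
import cv2,json
s=manip.read_state();print({k:s[k] for k in('clock','eef_pos','eef_rot','finger_gap','wrist_force')},manip.tip_reach)
for n in('top','scene'):
    p=manip.camera_params(n);print(n,p)
    cv2.imwrite(f'pics/{n}0.png',manip.camera(n)[:,:,::-1])
E
```

```text
{'clock': 0.0, 'eef_pos': array([ 183.26505286, -518.30893194,  218.92643673]), 'eef_rot': array([-3.14050638e+00, -6.27028632e-05,  3.39837202e-01]), 'finger_gap': 94.04929429625348, 'wrist_force': array([ 0.11254409, -0.52812551,  0.66199768])} 14.0
top {'fovy': 51.57698188965985, 'cx': 275.34733643337364, 'cy': 206.1145335475211, 'origin': array([ 473.48614155,    2.90506118, 1039.17466123]), 'attitude': array([-2.99940744, -0.01133569, -1.57505248])}
scene {'fovy': 55.6798383303859, 'cx': 280.38540602854175, 'cy': 208.9948946115782, 'origin': array([1373.48400143,  200.70752248,  580.83145028]), 'attitude': array([-2.17696402, -0.01120031,  1.85492262])}
```

View pics/top0.png

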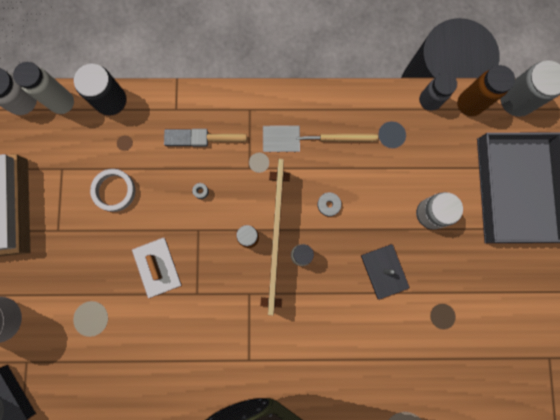

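View pics/scene0.png

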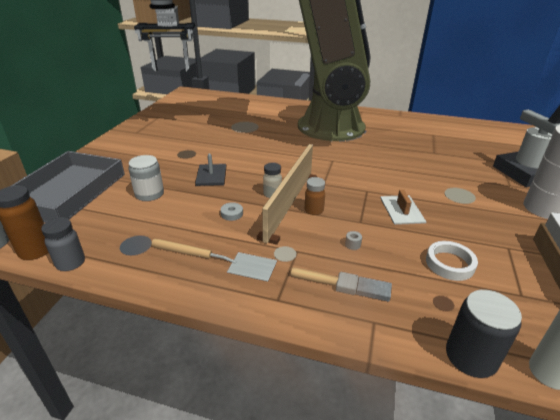

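Top view: jig plate near px (385,272) on the right; spacer (330,204) is also on the right. On the left are the mask (157,268) and the bushing (200,190). The board runs from (281,160) to (271,313), with jars at (247,236) and (303,255) and the can at (440,210).

```bash
cat > h.py <<'E'
import numpy as np,cv2
from cell import manip
from scipy.spatial.transform import Rotation as R
def ray(p,name,uv):
    f=210/np.tan(np.radians(p['fovy']/2)); x,y=uv[0]-p['cx'],uv[1]-p['cy']
    if name=='wrist':
        r=np.hypot(x,y); t=r/f; s=np.sin(t)/max(r,1e-9); d=np.array([x*s,y*s,np.cos(t)])
    else: d=np.array([x/f,y/f,1])
    return R.from_euler('xyz',p['attitude']).apply(d)
def onz(p,name,uv,z):
    d=ray(p,name,uv); o=p['origin']; return o+d*(z-o[2])/d[2]
def proj(p,name,P):
    f=210/np.tan(np.radians(p['fovy']/2)); d=R.from_euler('xyz',p['attitude']).inv().apply(np.asarray(P,float)-p['origin'])
    if name=='wrist':
        r=np.hypot(d[0],d[1]); t=np.arctan2(r,d[2]); return np.array([p['cx'],p['cy']])+d[:2]/max(r,1e-9)*t*f
    return np.array([p['cx'],p['cy']])+d[:2]/d[2]*f
E
python3 - <<'E'
from h import *
im=cv2.imread('pics/top0.png');p=manip.camera_params('top')
hsv=cv2.cvtColor(im,cv2.COLOR_BGR2HSV);S=hsv[:,:,1].astype(int);V=hsv[:,:,2].astype(int)
def big(m,box,name,z):
    x0,y0,x1,y1=box;mm=np.zeros(m.shape,np.uint8);mm[y0:y1,x0:x1]=m[y0:y1,x0:x1]*255
    cs,_=cv2.findContours(mm,cv2.RETR_EXTERNAL,cv2.CHAIN_APPROX_NONE);c=max(cs,key=cv2.contourArea)
    w=np.array([onz(p,'top',q,z)[:2] for q in c[:,0]],np.float32)
    r=cv2.minAreaRect(w);print(name,np.round(r[0],1),np.round(r[1],1),'ang',round(r[2],1),'corners',np.round(cv2.boxPoints(r)).astype(int).tolist())
    print('   pixbbox',cv2.boundingRect(c))
big((V<75),(355,238,415,305),'jig',12)
big((S<70)&(V>120),(125,232,185,300),'mask',4)
big((S<90),(312,187,348,222),'spacer',18)
big((S<90),(186,178,215,204),'bushing',28)
big((hsv[:,:,0]>15)&(S>60)&(V>170),(262,150,292,320),'board',100)
for n,uv,z in(('tip?',(393,273),72),('jl',(247,234),85),('jr',(303,253),85),('can',(445,208),100)):print(n,onz(p,'top',uv,z).round())
cr=lambda x,y,w,h:cv2.resize(im[y:y+h,x:x+w],None,fx=5,fy=5,interpolation=cv2.INTER_NEAREST)
cv2.imwrite('pics/c.png',np.vstack([np.hstack([cr(120,230,70,60),cr(355,235,70,60)]),np.hstack([cr(170,165,70,50),cr(300,180,70,50)])]))
E
```

```text
jig [ 464.8 -265.1] [108.1  78.7] ang 19.1 corners [[401, -246], [427, -320], [529, -285], [503, -210]]
   pixbbox (362, 245, 46, 53)
mask [477.3 271.9] [122.1  82.9] ang 20.7 corners [[406, 289], [435, 212], [549, 255], [520, 332]]
   pixbbox (132, 238, 49, 60)
spacer [ 624.9 -136.7] [56.6 55.9] ang 25.1 corners [[587, -123], [611, -174], [662, -150], [639, -99]]
   pixbbox (317, 192, 25, 25)
bushing [655.9 168.3] [37.9 35.9] ang 89.9 corners [[638, 149], [674, 149], [674, 187], [638, 187]]
   pixbbox (192, 183, 17, 16)
board [545.8  -8.2] [  9.9 336.6] ang 85.9 corners [[378, -1], [713, -25], [714, -15], [378, 9]]
   pixbbox (268, 159, 15, 156)
tip? [ 462. -268.   72.]
jl [548.  54.  85.]
jr [506. -68.  85.]
can [ 603. -380.  100.]
```

View pics/c.png

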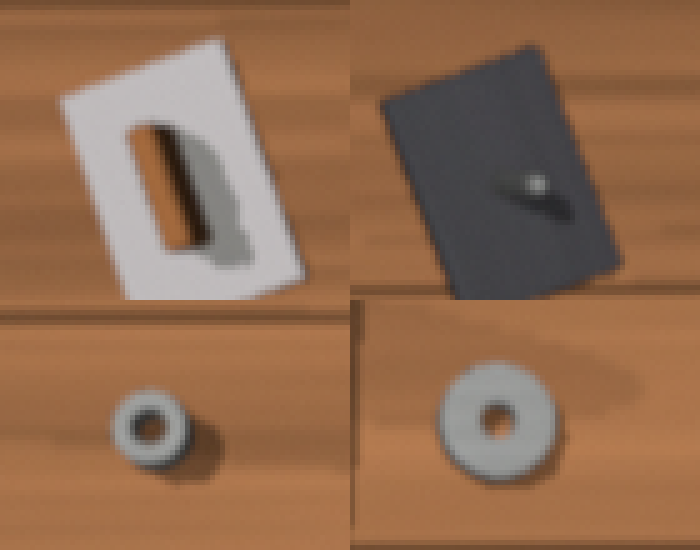

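Everything is clear in the crop: sizes match (spacer 56, bushing 37, mask 122x83, jig 108x79), and jig, mask and tool yaw are all about 0.34. I'll move over the spacer.

```bash
python3 -m creep '[[1,[54.4,-21.2,3],0],[1,[54.4,-21.2,3],0],[1,[54.4,-21.2,3],0],[1,[54.4,-21.2,3],0],[1,[54.4,-21.2,3],0],[1,[54.4,-21.2,3],0],[1,[54.4,-21.2,3],0],[1,[54.4,-21.2,3],0],[1,[54.4,-21.2,3],0],[1,[54.4,-21.2,3],0],[1,[54.4,-21.2,3],0],[1,[54.4,-21.2,3],0]]'
python3 -m creep '[[1,[0,0,0],0],[1,[0,0,0],0],[1,[0,0,0],0]]'
cat >> h.py <<'E'
def d(tx,ty,tz=None,yaw=None):
    s=manip.read_state();r=R.from_euler('xyz',s['eef_rot']);e=s['eef_pos']
    t=np.array([tx,ty,e[2] if tz is None else tz])
    print('at',e.round(1),'yaw',s['eef_rot'][2].round(4),'rot',s['eef_rot'][:2].round(3),'clock',s['clock'],'move cm',(r.inv().apply(t-e)/10).round(2), '' if yaw is None else 'turn %.2f'%(-(np.degrees(yaw-s['eef_rot'][2])/5)))
E
python3 - <<'E'
from h import *
d(624.9,-136.7,60,.333)
p=manip.camera_params('wrist');im=manip.camera('wrist')[:,:,::-1];print(p)
cv2.imwrite('pics/w1.png',im)
print(proj(p,'wrist',(624.9,-136.7,18)),proj(p,'wrist',(464,-266,72)))
E
```

```text
clock: 1.3
eef_pos: [627.1, -134.8, 188.6]
eef_rot: [-3.141, 0.001, 0.341]
wrist_force: [0.6, -1.0, -0.2]
finger_gap: 93.6
finger_force: 0.0
clock: 1.6
eef_pos: [624.9, -138.1, 189.4]
eef_rot: [-3.141, 0.0, 0.339]
wrist_force: [0.7, 0.1, -1.1]
finger_gap: 93.8
finger_force: 0.0
at [ 624.9 -138.1  189.4] yaw 0.3389 rot [-3.141  0.   ] clock 1.6 move cm [ 0.05 -0.13 12.94] turn 0.07
{'fovy': 65.70646984690485, 'cx': 280.411363583839, 'cy': 207.87069067147797, 'origin': array([ 685.18823175, -116.26597579,  354.82491774]), 'attitude': array([ 2.91334155e+00,  2.00867151e-05, -1.23240343e+00])}
[279.71672402 194.38336799] [339.94083199 372.58661539]
```

View pics/w1.png

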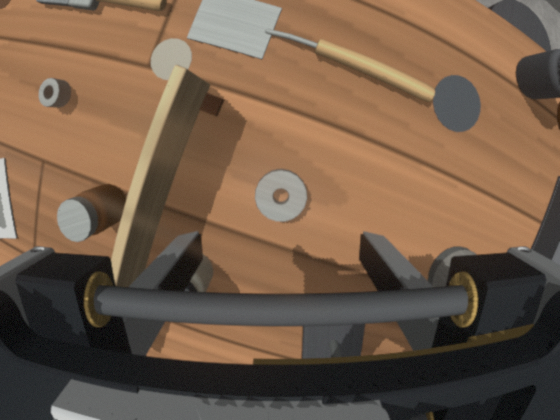

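The wrist view shows the spacer at (281,195) against a predicted (280,194), so the measurement holds. Descend and grip.

```bash
python3 -m creep '[[1,[0,-0.1,4],0],[1,[0,-0.1,8],0],[1,[0,-0.1,12],0],[1,[0,-0.1,15],0],[1,[0,-0.1,16.5],0],[1,[0,-0.1,17.2],0],[1,[0,-0.1,17.2],0],[1,[0,-0.1,17.2],0],[1,[0,-0.1,17.2],0]]' 30
python3 -m creep '[[0,[0,0,0],0],[-0.3,[0,0,0],0],[-1,[0,0,0],0],[-1,[0,0,0],0],[-1,[0,0,0],0],[-1,[0,0,0],0],[-1,[0,0,0],0],[-1,[0,0,0],0],[-1,[0,0,0],0],[-1,[0,0,0],0]]' 30
```

```text
clock: 2.55
eef_pos: [625.9, -136.7, 19.1]
eef_rot: [3.14, -0.002, 0.34]
wrist_force: [0.1, 0.3, 1.0]
finger_gap: 94.2
finger_force: 0.0
clock: 3.55
eef_pos: [625.2, -136.5, 17.5]
eef_rot: [3.142, -0.0, 0.34]
wrist_force: [0.1, -1.5, -0.6]
finger_gap: 54.4
finger_force: 30.0
```

```bash
python3 -m creep '[[-1,[0,0,-2],0],[-1,[0,0,-5],0],[-1,[0,0,-8],0],[-1,[0,0,-11],0],[-1,[0,0,-11],0],[-1,[0,0,-11],0]]' 30
python3 - <<'E'
from h import *
p=manip.camera_params('top')
print(onz(p,'top',(391.9,271.5),72))
im=cv2.imread('pics/top0.png')[262:282,382:404].astype(float).mean(2)
y,x=np.mgrid[262:282,382:404]
w=np.clip(im-85,0,None);print((w*x).sum()/w.sum(),(w*y).sum()/w.sum())
print(onz(p,'top',((w*x).sum()/w.sum(),(w*y).sum()/w.sum()),70))
d(465,-265.2,None,.333)
E
```

```text
clock: 4.15
eef_pos: [625.1, -136.3, 127.2]
eef_rot: [-3.142, -0.0, 0.34]
wrist_force: [-0.1, 0.2, -2.7]
finger_gap: 54.3
finger_force: 30.0
[ 465.42243309 -265.31743593   72.        ]
397.0480920020909 267.9780449555672
[ 473.06843582 -277.63565007   70.        ]
at [ 625.1 -136.3  127.2] yaw 0.3398 rot [-3.142 -0.   ] clock 4.15 move cm [-19.39   6.82  -0.  ] turn 0.08
```

```bash
python3 -m creep '[[-1,[-3,1.1,0],0],[-1,[-7,2.5,0],0],[-1,[-11,3.9,0],0],[-1,[-15,5.3,0],0],[-1,[-18,6.3,0],0],[-1,[-19.4,6.8,0],0],[-1,[-19.4,6.8,0],0],[-1,[-19.4,6.8,0],0],[-1,[-19.4,6.8,0],0],[-1,[-19.4,6.8,0],0]]' 30
python3 - <<'E'
from h import *
d(465,-265.2,None,.333)
a=manip.camera('wrist')[:,:,::-1];b=manip.camera('scene')[110:200,150:270,::-1]
b=cv2.resize(b,None,fx=4,fy=4,interpolation=cv2.INTER_CUBIC)
cv2.imwrite('pics/j1.png',np.hstack([a[150:350,130:430],np.zeros((200,10,3),np.uint8),cv2.resize(b,(480,360))[80:280]]) )
p=manip.camera_params('wrist');print(proj(p,'wrist',(465,-265.2,72)),proj(manip.camera_params('scene'),'scene',(465,-265.2,72)))
E
```

```text
clock: 5.15
eef_pos: [465.6, -264.4, 127.1]
eef_rot: [-3.141, 0.0, 0.341]
wrist_force: [0.5, 0.6, -1.4]
finger_gap: 54.1
finger_force: 30.0
at [ 465.6 -264.4  127.1] yaw 0.3411 rot [-3.141  0.   ] clock 5.15 move cm [-0.09  0.05 -0.  ] turn 0.09
[281.7997645 226.3302996] [209.53816667 153.65309834]
```

View pics/j1.png

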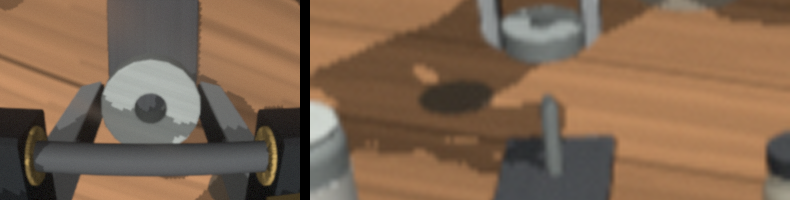

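Scene view: the post tip is at image (209.5,154.5) against a predicted (209.5,153.7), and the ring is centred above it. Descending past the tip.

```bash
python3 -m creep '[[-1,[0,0,1.5],0],[-1,[0,0,3],0],[-1,[0,0,3.6],0],[-1,[0,0,4.2],0],[-1,[0,0,4.8],0],[-1,[0,0,5.4],0],[-1,[0,0,6],0],[-1,[0,0,6],0],[-1,[0,0,6],0]]' 30
python3 -m creep '[[-1,[0,0,1],0],[-1,[0,0,2],0],[-1,[0,0,2.8],0],[-1,[0,0,3.3],0],[-1,[0,0,3.6],0],[-1,[0,0,3.6],0],[-1,[0,0,3.6],0]]' 30
```

```text
clock: 6.15
eef_pos: [465.0, -265.2, 67.5]
eef_rot: [3.142, 0.0, 0.34]
wrist_force: [0.5, -0.8, -0.4]
finger_gap: 54.4
finger_force: 30.0
clock: 6.85
eef_pos: [465.1, -265.3, 31.6]
eef_rot: [3.141, -0.0, 0.34]
wrist_force: [1.1, 0.2, -1.9]
finger_gap: 54.4
finger_force: 30.0
```

```bash
python3 -m creep '[[-1,[0,0,0.1],0],[-1,[0,0,0.1],0],[0.4,[0,0,0.1],0],[0.7,[0,0,0.1],0],[1,[0,0,0.1],0],[1,[0,0,0.1],0],[1,[0,0,0.1],0],[1,[0,0,0.1],0],[1,[0,0,0.1],0]]' 30
python3 -m creep '[[1,[0,0,-2],0],[1,[0,0,-5],0],[1,[0,0,-9],0],[1,[0,0,-14],0],[1,[0,0,-18],0],[1,[0,0,-18],0],[1,[0,0,-18],0],[1,[0,0,-18],0]]' 30
python3 - <<'E'
from h import *
d(655.9,168.3,None,.333)
a=manip.camera('wrist')[:,:,::-1];b=manip.camera('scene')[110:200,150:270,::-1]
b=cv2.resize(b,None,fx=4,fy=4,interpolation=cv2.INTER_CUBIC)
cv2.imwrite('pics/j2.png',np.hstack([a[100:360,130:430],np.zeros((260,10,3),np.uint8),b[80:340]]) )
p=manip.camera_params('wrist');ps=manip.camera_params('scene')
for z in (72,30): print(proj(p,'wrist',(465,-265.2,z)),proj(ps,'scene',(465,-265.2,z)))
E
```

```text
clock: 7.75
eef_pos: [465.0, -265.2, 30.5]
eef_rot: [3.142, -0.0, 0.34]
wrist_force: [0.0, -0.1, -0.3]
finger_gap: 93.9
finger_force: 0.0
clock: 8.55
eef_pos: [464.5, -264.9, 208.9]
eef_rot: [-3.14, 0.001, 0.34]
wrist_force: [-0.2, -0.7, -0.7]
finger_gap: 94.3
finger_force: 0.0
at [ 464.5 -264.9  208.9] yaw 0.3398 rot [-3.14e+00  1.00e-03] clock 8.55 move cm [ 3.248e+01 -3.446e+01  2.000e-02] turn 0.08
[281.7570182  201.05853187] [209.53816667 153.65309834]
[281.67519148 192.98752418] [210.8650242  166.89287808]
```

View pics/j2.png

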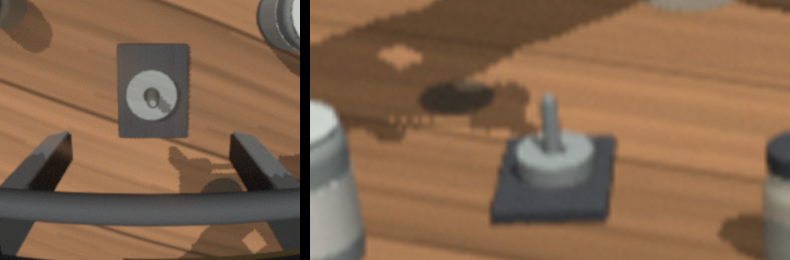

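The spacer is round the post, flat and seated. On to the bushing.

```bash
python3 -m creep '[[1,[32.5,-34.5,0],0],[1,[32.5,-34.5,0],0],[1,[32.5,-34.5,0],0],[1,[32.5,-34.5,0],0],[1,[32.5,-34.5,0],0],[1,[32.5,-34.5,0],0],[1,[32.5,-34.5,0],0],[1,[32.5,-34.5,0],0],[1,[32.5,-34.5,0],0],[1,[32.5,-34.5,0],0],[1,[32.5,-34.5,0],0],[1,[32.5,-34.5,0],0]]'
python3 -m creep '[[1,[0,0,4],0],[1,[0,0,4],0],[1,[0,0,4],0],[1,[0,0,4],0]]'
python3 - <<'E'
from h import *
d(655.9,168.3,20,.333)
p=manip.camera_params('wrist');im=manip.camera('wrist')[:,:,::-1]
c=proj(p,'wrist',(655.9,168.3,28));print(c)
x,y=c.round().astype(int);cr=im[y-30:y+30,x-30:x+30]
S=cv2.cvtColor(cr,cv2.COLOR_BGR2HSV);m=((S[:,:,1]<70)&(S[:,:,2]>110)).astype(np.uint8)
cs,_=cv2.findContours(m,cv2.RETR_EXTERNAL,cv2.CHAIN_APPROX_NONE);k=max(cs,key=cv2.contourArea)
(u,v),_,_=r=cv2.fitEllipse(k);print(r);print(onz(p,'wrist',(u+x-30,v+y-30),28))
E
```

```text
clock: 9.85
eef_pos: [656.1, 168.4, 209.0]
eef_rot: [-3.141, 0.002, 0.34]
wrist_force: [0.6, 0.4, -1.2]
finger_gap: 94.1
finger_force: 0.0
clock: 10.25
eef_pos: [656.9, 167.9, 172.4]
eef_rot: [3.141, -0.002, 0.339]
wrist_force: [0.0, 0.4, 0.3]
finger_gap: 94.0
finger_force: 0.0
at [656.9 167.9 172.4] yaw 0.339 rot [ 3.141e+00 -2.000e-03] clock 10.25 move cm [-0.11 -0.08 15.24] turn 0.07
[280.20862812 201.14289136]
((29.09186363220215, 29.63435935974121), (34.5860595703125, 35.64651870727539), 130.8271942138672)
[656.01616737 169.49324481  28.        ]
```

```bash
python3 -m creep '[[1,[0,-0.1,4],0],[1,[0,-0.1,8],0],[1,[0,-0.1,11],0],[1,[0,-0.1,13.5],0],[1,[0,-0.1,14.9],0],[1,[0,-0.1,14.9],0],[1,[0,-0.1,14.9],0],[1,[0,-0.1,14.9],0]]' 30
python3 -m creep '[[0,[0,0,0],0],[-0.4,[0,0,0],0],[-1,[0,0,0],0],[-1,[0,0,0],0],[-1,[0,0,0],0],[-1,[0,0,0],0],[-1,[0,0,0],0],[-1,[0,0,0],0],[-1,[0,0,0],0],[-1,[0,0,0],0],[-1,[0,0,0],0]]' 30
python3 -m creep '[[-1,[0,0,-2],0],[-1,[0,0,-5],0],[-1,[0,0,-9],0],[-1,[0,0,-14],0],[-1,[0,0,-18],0],[-1,[0,0,-18],0],[-1,[0,0,-18],0],[-1,[0,0,-18],0]]' 30
python3 -c "
from h import *
d(465,-265.2,135,.333)"
```

```text
clock: 11.1
eef_pos: [657.0, 169.5, 23.4]
eef_rot: [3.141, -0.003, 0.34]
wrist_force: [0.1, -0.4, -0.0]
finger_gap: 93.8
finger_force: 0.0
clock: 12.2
eef_pos: [656.1, 169.4, 21.4]
eef_rot: [-3.142, -0.0, 0.34]
wrist_force: [0.3, -0.6, -0.1]
finger_gap: 36.1
finger_force: 30.0
clock: 13.0
eef_pos: [655.5, 169.2, 199.4]
eef_rot: [-3.141, 0.003, 0.34]
wrist_force: [-0.5, 0.7, -1.5]
finger_gap: 36.2
finger_force: 30.0
at [655.5 169.2 199.4] yaw 0.3398 rot [-3.141e+00  3.000e-03] clock 13.0 move cm [-32.42  34.62   6.52] turn 0.08
```

```bash
python3 -m creep '[[-1,[-3,3.2,0],0],[-1,[-6,6.4,0],0],[-1,[-9.4,10,0],0],[-1,[-12.8,13.6,0],0],[-1,[-16.2,17.2,0],0],[-1,[-19.6,20.8,0],0],[-1,[-23,24.5,0],0],[-1,[-26.4,28.1,0],0],[-1,[-29.5,31.4,0],0],[-1,[-31.5,33.6,0],0],[-1,[-32.5,34.7,0],0],[-1,[-32.5,34.7,0],0]]' 30
python3 -m creep '[[-1,[0,0,2],0],[-1,[0,0,5],0],[-1,[0,0,6.5],0],[-1,[0,0,6.5],0],[-1,[0,0,6.5],0],[-1,[0,0,6.5],0],[-1,[0,0,6.5],0]]' 30
python3 - <<'E'
from h import *
d(465,-265.2,None,.333)
a=manip.camera('wrist')[:,:,::-1];b=manip.camera('scene')[110:200,150:270,::-1]
b=cv2.resize(b,None,fx=4,fy=4,interpolation=cv2.INTER_CUBIC)
cv2.imwrite('pics/j3.png',np.hstack([a[100:360,130:430],np.zeros((260,10,3),np.uint8),b[:260]]) )
E
```

```text
clock: 14.2
eef_pos: [464.6, -267.0, 200.3]
eef_rot: [-3.14, 0.001, 0.338]
wrist_force: [0.3, 0.6, -0.9]
finger_gap: 36.3
finger_force: 30.0
clock: 14.9
eef_pos: [465.8, -266.1, 137.4]
eef_rot: [3.14, -0.001, 0.34]
wrist_force: [0.4, 0.1, -1.1]
finger_gap: 36.0
finger_force: 30.0
at [ 465.8 -266.1  137.4] yaw 0.3401 rot [ 3.14e+00 -1.00e-03] clock 14.9 move cm [-0.05 -0.11 -0.  ] turn 0.08
```

View pics/j3.png

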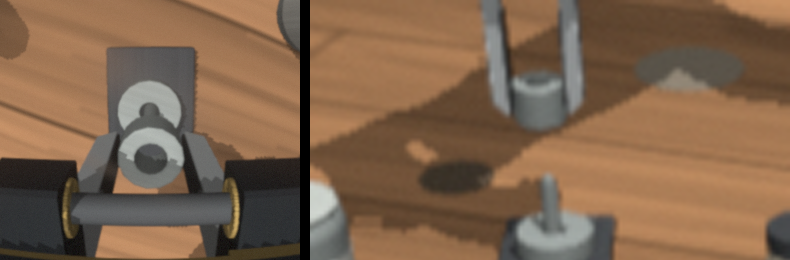

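The bushing hangs centred above the post, at wrist crop (150,157) in line with the post column. Lowering it.

```bash
python3 -m creep '[[-1,[0,-0.05,1.5],0],[-1,[0,-0.05,3],0],[-1,[0,-0.05,3.8],0],[-1,[0,-0.05,4.4],0],[-1,[0,-0.05,5],0],[-1,[0,-0.05,5.6],0],[-1,[0,-0.05,6.2],0],[-1,[0,-0.05,6.2],0],[-1,[0,-0.05,6.2],0]]' 30
python3 -m creep '[[-1,[0,0,0.7],0],[-1,[0,0,1.3],0],[-1,[0,0,1.8],0],[-1,[0,0,2.1],0],[-1,[0,0,2.1],0],[-1,[0,0,2.1],0]]' 30
```

```text
clock: 15.9
eef_pos: [465.2, -265.7, 74.5]
eef_rot: [-3.142, -0.0, 0.34]
wrist_force: [0.9, 0.5, -1.6]
finger_gap: 36.4
finger_force: 30.0
clock: 16.5
eef_pos: [465.2, -265.7, 53.5]
eef_rot: [-3.142, -0.0, 0.34]
wrist_force: [0.0, 0.1, -0.9]
finger_gap: 36.2
finger_force: 30.0
```

```bash
python3 -m creep '[[-1,[0,0,0.15],0],[-1,[0,0,0.15],0],[-1,[0,0,0.15],0],[-0.1,[0,0,0.15],0],[0.3,[0,0,0.15],0],[0.7,[0,0,0.15],0],[1,[0,0,0.15],0],[1,[0,0,0.15],0],[1,[0,0,0.15],0],[1,[0,0,0.15],0]]' 30
python3 -m creep '[[1,[0,0,-2],0],[1,[0,0,-5],0],[1,[0,0,-9],0],[1,[0,0,-14],0],[1,[0,0,-17],0],[1,[0,0,-17],0],[1,[0,0,-17],0],[1,[0,0,-17],0]]' 30
python3 - <<'E'
from h import *
d(477.3,271.9,None,np.radians(20.7))
a=manip.camera('wrist')[:,:,::-1];b=manip.camera('scene')[110:200,150:270,::-1]
b=cv2.resize(b,None,fx=4,fy=4,interpolation=cv2.INTER_CUBIC)
cv2.imwrite('pics/j4.png',np.hstack([a[100:360,130:430],np.zeros((260,10,3),np.uint8),b[80:340]]) )
# handle top from top0
im=cv2.imread('pics/top0.png');h=cv2.cvtColor(im,cv2.COLOR_BGR2HSV);p=manip.camera_params('top')
m=((h[:,:,1]>100)&(h[:,:,2]>110)).astype(np.uint8)*255;q=np.zeros_like(m);q[250:285,143:168]=m[250:285,143:168]
cs,_=cv2.findContours(q,cv2.RETR_EXTERNAL,cv2.CHAIN_APPROX_NONE);k=max(cs,key=cv2.contourArea)
w=np.array([onz(p,'top',c,44)[:2] for c in k[:,0]],np.float32);print('handle',cv2.minAreaRect(w))
E
```

```text
clock: 17.5
eef_pos: [465.1, -265.7, 51.9]
eef_rot: [3.142, 0.0, 0.34]
wrist_force: [-0.1, -0.2, -0.3]
finger_gap: 87.1
finger_force: 0.0
clock: 18.3
eef_pos: [464.7, -265.4, 220.5]
eef_rot: [-3.14, 0.001, 0.34]
wrist_force: [-0.6, 0.2, -0.2]
finger_gap: 93.8
finger_force: 0.0
at [ 464.7 -265.4  220.5] yaw 0.3398 rot [-3.14e+00  1.00e-03] clock 18.3 move cm [ 19.1  -50.24   0.06] turn -0.25
handle ((477.0796813964844, 271.390380859375), (56.84271240234375, 10.534524917602539), 20.391578674316406)
```

View pics/j4.png

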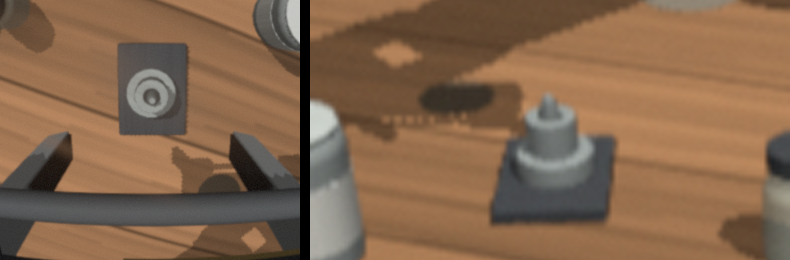

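Both rings are seated with the post tip protruding. The handle measures (477.1,271.4) at 20.4°, which matches the plate. Going to the mask.

```bash
python3 -m creep '[[1,[19.1,-50.2,0],-0.2],[1,[19.1,-50.2,0],-0.2],[1,[19.1,-50.2,0],-0.2],[1,[19.1,-50.2,0],-0.2],[1,[19.1,-50.2,0],-0.2],[1,[19.1,-50.2,0],-0.2],[1,[19.1,-50.2,0],-0.2],[1,[19.1,-50.2,0],-0.2],[1,[19.1,-50.2,0],-0.2],[1,[19.1,-50.2,0],-0.2],[1,[19.1,-50.2,0],-0.2],[1,[19.1,-50.2,0],-0.2]]'
python3 -m creep '[[1,[0,0,4],0],[1,[0,0,4],0],[1,[0,0,4],0],[1,[0,0,4],0],[1,[0,0,4],0],[1,[0,0,4],0]]'
python3 - <<'E'
from h import *
d(477.3,271.7,22,np.radians(20.6))
p=manip.camera_params('wrist');im=manip.camera('wrist')[:,:,::-1]
S=cv2.cvtColor(im,cv2.COLOR_BGR2HSV);m=((S[:,:,1]<70)&(S[:,:,2]>110)).astype(np.uint8)
x,y=proj(p,'wrist',(477.3,271.7,4)).round().astype(int);q=np.zeros_like(m);q[y-75:y+60,x-60:x+60]=m[y-75:y+60,x-60:x+60]
cs,_=cv2.findContours(q,cv2.RETR_EXTERNAL,cv2.CHAIN_APPROX_NONE);k=max(cs,key=cv2.contourArea)
w=np.array([onz(p,'wrist',c,4)[:2] for c in k[:,0]],np.float32);print((x,y),cv2.boundingRect(k),cv2.minAreaRect(w))
cv2.imwrite('pics/m1.png',im)
E
```

```text
clock: 19.6
eef_pos: [477.0, 274.8, 220.5]
eef_rot: [-3.141, 0.002, 0.361]
wrist_force: [0.2, -0.6, 0.4]
finger_gap: 94.2
finger_force: 0.0
clock: 20.2
eef_pos: [478.3, 271.2, 182.9]
eef_rot: [-3.141, -0.001, 0.357]
wrist_force: [0.8, 0.7, -0.4]
finger_gap: 94.2
finger_force: 0.0
at [478.3 271.2 182.9] yaw 0.3569 rot [-3.141e+00 -1.000e-03] clock 20.2 move cm [-0.1  -0.08 16.09] turn -0.03
(np.int64(280), np.int64(194)) (241, 140, 78, 110) ((475.5517272949219, 271.5995178222656), (121.36581420898438, 81.79267883300781), 20.864521026611328)
```

View pics/m1.png

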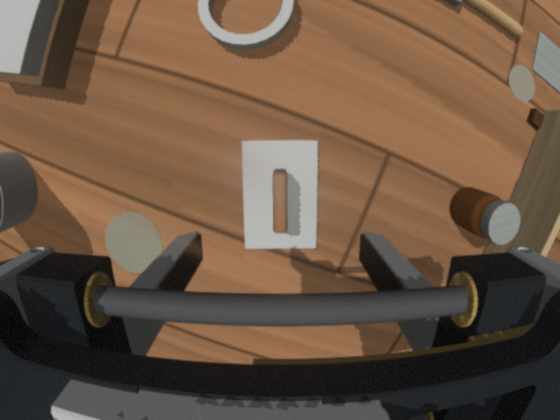

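The mask is centred and aligned under the gripper, with plate edges at px 242-318 and 140-249. Descend and grip.

```bash
python3 -m creep '[[1,[-0.1,0,4],0],[1,[-0.1,0,8],0],[1,[-0.1,0,12],0],[1,[-0.1,0,14.5],0],[1,[-0.1,0,15.9],0],[1,[-0.1,0,15.9],0],[1,[-0.1,0,15.9],0],[1,[-0.1,0,15.9],0],[1,[-0.1,0,15.9],0]]' 45
python3 -m creep '[[0,[0,0,0],0],[-0.5,[0,0,0],0],[-1,[0,0,0],0],[-1,[0,0,0],0],[-1,[0,0,0],0],[-1,[0,0,0],0],[-1,[0,0,0],0],[-1,[0,0,0],0],[-1,[0,0,0],0],[-1,[0,0,0],0],[-1,[0,0,0],0],[-1,[0,0,0],0]]' 45
python3 -c "
from h import *
d(465,-265.2,None,.333)"
```

```text
clock: 21.15
eef_pos: [477.5, 271.2, 24.2]
eef_rot: [-3.141, -0.002, 0.357]
wrist_force: [-0.1, -0.6, -0.2]
finger_gap: 94.2
finger_force: 0.0
clock: 22.35
eef_pos: [477.0, 271.0, 23.0]
eef_rot: [-3.142, -0.0, 0.357]
wrist_force: [0.0, 0.6, -0.0]
finger_gap: 13.8
finger_force: 45.0
at [477. 271.  23.] yaw 0.3573 rot [-3.142 -0.   ] clock 22.35 move cm [-19.87  49.81  -0.  ] turn 0.28
```

```bash
python3 -m creep '[[-1,[0,0,-1],0],[-1,[0,0,-3],0],[-1,[0,0,-6],0],[-1,[0,0,-9],0],[-1,[0,0,-12],0],[-1,[0,0,-15],0],[-1,[0,0,-18],0],[-1,[0,0,-20],0],[-1,[0,0,-20],0],[-1,[0,0,-20],0],[-1,[0,0,-20],0]]' 45
python3 -m creep '[[-1,[-0.8,2,0],0.1],[-1,[-1.6,4,0],0.2],[-1,[-2.8,7,0],0.3],[-1,[-4,10,0],0.3],[-1,[-5.2,13,0],0.3],[-1,[-6.4,16,0],0.3],[-1,[-7.6,19,0],0.3],[-1,[-8.8,22,0],0.3],[-1,[-10,25,0],0.3],[-1,[-11.2,28,0],0.3],[-1,[-12,30,0],0.3],[-1,[-12,30,0],0.3]]' 45
python3 -c "
from h import *
d(465,-265.2,None,.333)"
```

```text
clock: 23.45
eef_pos: [476.5, 270.7, 221.5]
eef_rot: [3.141, 0.002, 0.357]
wrist_force: [-0.2, -0.3, -2.2]
finger_gap: 14.1
finger_force: 45.0
clock: 24.65
eef_pos: [468.9, -54.0, 221.8]
eef_rot: [-3.141, 0.002, 0.328]
wrist_force: [-0.0, 0.7, -0.9]
finger_gap: 13.8
finger_force: 45.0
at [468.9 -54.  221.8] yaw 0.3284 rot [-3.141e+00  2.000e-03] clock 24.65 move cm [-7.18 19.87 -0.  ] turn -0.05
```

```bash
python3 -m creep '[[-1,[-0.7,2,0],0],[-1,[-1.8,5,0],0],[-1,[-2.9,8,0],0],[-1,[-4,11,0],0],[-1,[-5,14,0],0],[-1,[-6.1,17,0],0],[-1,[-6.8,19,0],0],[-1,[-7.2,19.9,0],0],[-1,[-7.2,19.9,0],0],[-1,[-7.2,19.9,0],0],[-1,[-7.2,19.9,0],0]]' 45
python3 -m creep '[[-1,[0,0,2],0],[-1,[0,0,4],0],[-1,[0,0,6],0],[-1,[0,0,7.5],0],[-1,[0,0,8],0],[-1,[0,0,8],0],[-1,[0,0,8],0],[-1,[0,0,8],0]]' 45
python3 - <<'E'
from h import *
d(465,-265.2,105,.333)
p=manip.camera_params('wrist');e=manip.read_state()
im=manip.camera('wrist')[:,:,::-1];z=e['eef_pos'][2]-23+4
S=cv2.cvtColor(im,cv2.COLOR_BGR2HSV)
m=((S[:,:,1]<70)&(S[:,:,2]>110)).astype(np.uint8);m[:100]=0;m[285:]=0;m[:,:180]=0;m[:,380:]=0
cs,_=cv2.findContours(m,cv2.RETR_EXTERNAL,cv2.CHAIN_APPROX_NONE);k=max(cs,key=cv2.contourArea)
print(cv2.boundingRect(k)); w=np.array([onz(p,'wrist',c,z)[:2] for c in k[:,0]],np.float32);print(cv2.minAreaRect(w))
b=manip.camera('scene')[100:200,150:270,::-1]
cv2.imwrite('pics/f1.png',np.hstack([cv2.resize(im,(400,300)),cv2.resize(b,(360,300),interpolation=cv2.INTER_CUBIC)]))
E
```

```text
clock: 25.75
eef_pos: [466.2, -262.6, 222.9]
eef_rot: [-3.141, -0.0, 0.332]
wrist_force: [0.5, -0.2, -1.3]
finger_gap: 13.6
finger_force: 45.0
clock: 26.55
eef_pos: [466.4, -263.7, 143.9]
eef_rot: [3.14, -0.001, 0.331]
wrist_force: [0.0, 0.1, -1.1]
finger_gap: 13.2
finger_force: 45.0
at [ 466.4 -263.7  143.9] yaw 0.3312 rot [ 3.14e+00 -1.00e-03] clock 26.55 move cm [-0.18  0.09  3.89] turn -0.02
(210, 142, 141, 119)
((488.8194580078125, -255.4619140625), (71.49217224121094, 81.43026733398438), 18.934646606445312)
```

View pics/f1.png

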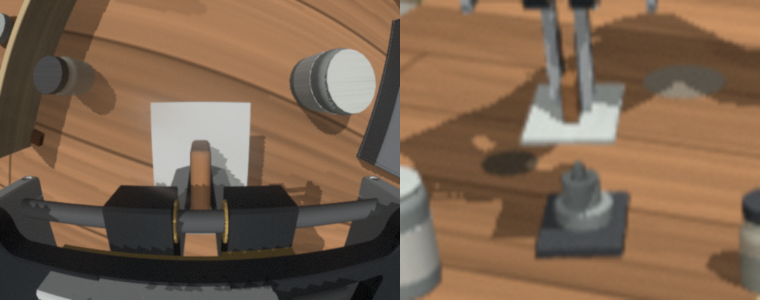

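The mask is level above the spindle. Its front edge puts the centre at (465.8,-263.3), which matches the TCP. Final descent.

```bash
python3 -m creep '[[-1,[-0.1,0.1,0.5],0],[-1,[-0.1,0.1,1.2],0],[-1,[-0.1,0.1,2],0],[-1,[-0.1,0.1,2.8],0],[-1,[-0.1,0.1,3.3],0],[-1,[-0.1,0.1,3.6],0],[-1,[-0.1,0.1,3.8],0],[-1,[-0.1,0.1,3.8],0],[-1,[-0.1,0.1,3.8],0],[-1,[-0.1,0.1,3.8],0],[-1,[-0.1,0.1,3.8],0],[-1,[-0.1,0.1,3.8],0]]' 45
python3 -m creep '[[-1,[0,0,0],0],[-1,[0,0,0],0],[-1,[0,0,0],0],[-1,[0,0,0],0],[-1,[0,0,0],0],[-1,[0,0,0],0]]' 45
python3 - <<'E'
from h import *
d(465,-265.2,105,.333)
ps=manip.camera_params('scene');b=manip.camera('scene')[100:200,150:270,::-1]
cv2.imwrite('pics/f2.png',cv2.resize(b,(720,600),interpolation=cv2.INTER_CUBIC))
E
```

```text
clock: 27.85
eef_pos: [465.5, -265.0, 105.1]
eef_rot: [3.141, -0.0, 0.331]
wrist_force: [-0.3, -0.6, -1.8]
finger_gap: 13.9
finger_force: 45.0
clock: 28.45
eef_pos: [465.4, -264.9, 104.9]
eef_rot: [-3.142, 0.0, 0.331]
wrist_force: [-0.6, -0.3, -1.6]
finger_gap: 13.7
finger_force: 45.0
at [ 465.4 -264.9  104.9] yaw 0.3311 rot [-3.142  0.   ] clock 28.45 move cm [-0.05  0.01 -0.01] turn -0.02
```

View pics/f2.png

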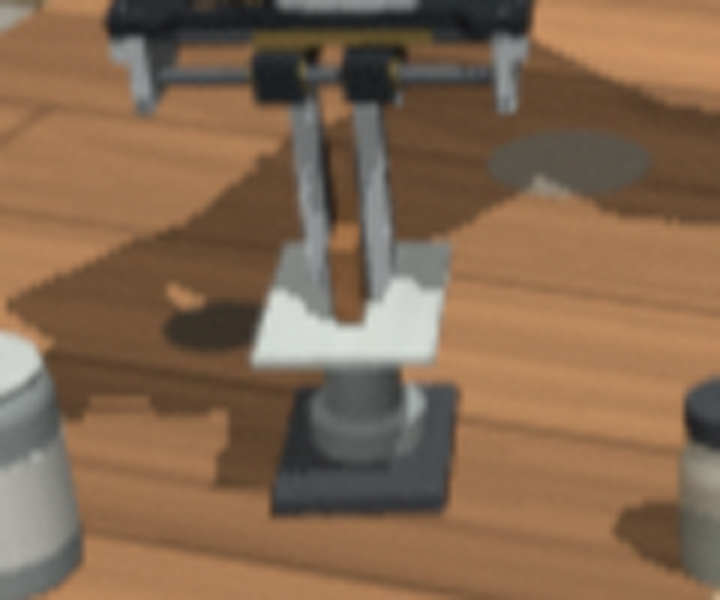

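The plate is level, centred and in line with the base plate; underside is about 82 mm, with no contact force. Handing in.

```bash
python3 -c "
from cell import manip
print(manip.sign_off())"
```

```text
the job is handed in; nothing more can be done
None
```

The job is handed in at about 28.5 s with both rings seated on the post and released, and the masking plate held level and centred about 10 mm above the post tip; the sign-off call gave no verdict.

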